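Swing the hold-down clips over the circuit board

ROBOT

A 6-joint arm with a two-finger parallel gripper is mounted at the origin on the work surface. World frame = base frame: x ahead of the robot, y to its left, z up, the work surface at z = 0. Lengths are in mm, angles in rad, forces in N, time in s.
With the tool pointing down it reaches from about 350 to 975 mm from the base axis. Payload 7.1 kg.
Tool frame: the origin (TCP) lies midway between the tips of the shut fingers; the grasp point (between the pads) lies 19 mm behind it; z points along the fingers, y is the line along which they close (so a half turn about z gives the same grasp; the last joint's range is limited). The gripper opens to 88 mm and grips with 3 to 60 N. Pads are 20 mm wide; open, the fingers measure 115 mm over their backs; the gripper's body (75 mm by 178 mm) begins 61 mm behind the grasp point.
Start: joints at [-1.244, 0.423, 1.63, -0, 1.089, -0.019], TCP at [211.86, -587.98, 222.675] pointing down, gripper open.
Joint ranges: [-3, 3], [-0.9, 2.11], [0.09, 2.58], [-1.31, 4.45], [0.11, 2.69], [-2.54, 2.54]. Speed limits (rad/s): [2.39, 2.39, 3.01, 3.14, 3.14, 3.14].

INTERFACE

Orientations are given as a rotation vector (axis times angle).
In Python, from workcell import get_obs, get_image, camera_params, close_job gives the robot as it stands.
- The arm moves only by the shell command python3 -m creep 'ROWS' [OPENING]. ROWS is a JSON object of lists of equal length, an entry for each row: "delta_pos": the shift along the tool's x, y, z in m, a list of three; "twist": the turn, a rotation vector about the tool's x, y, z in degrees, a list of three. A call has 1 to 20 rows; each row shifts and turns the commanded pose from where the row before left it, along the tool's axes as they then stand; what a row does not reach is not made up. A row lasts 1/12 s, in which the tool goes at most 41.7 mm and 7.16 degrees, less where a joint would pass 70% of its speed; a pose out of reach is approached as far as the arm can. A call with a gripper value outside its range is refused whole. OPENING is the opening, from 0 (shut) to 1 (fully open), set as the call begins (- or left out, the last holds). The fingers move at their own pace and stop on an object; the grip force is fixed at half the most. Time passes only in rows, so rows that do not move let the fingers close. It gives the time, the measured TCP pose, the force, the opening and the grip force at its end, in the units of the state.
- get_obs(): the state, without advancing time (a new reading comes with each control period).
- get_image(name): name is "side" or "top"; returns (picture, depth): 420x560x3 uint8, red, green, blue; 420x560 float32, mm along the optical axis (not along the pixel's ray), 0 where there is no reading.
- camera_params(name): a dict with "camera_matrix" (3x3 intrinsics, pixels), "extrinsics" (4x4, takes a point from camera to world coordinates). Camera axes: x right, y down, z forward; pixel columns grow to the right and rows downward; lengths in mm; the calibration is good to about 2 mm. A picture is of the moment at which its call begins. camera_params takes no time and is no camera call.
- close_job(): hands the job in; it is judged then, once.
The state is a dict: "t": time; "qpos": joint angles; "qvel": joint speeds; "joint_torque": joint torques, N m; "ee_pos": TCP position; "orientation": TCP orientation; "ft_force": force on the tool from outside, world axes, zero at the start; "moment": the same for the moment, N m; "width": finger opening in mm; "grasp_force": force on a finger pad.
Only numpy, scipy, OpenCV 4.12 (cv2) and the standard library are available. Lean on these libraries where they do the work, as an engineer would, in place of code of your own. Each camera call takes 0.05 s, during which the arm holds its last target. There are 200 camera calls.

TASK

Three small black clips along the near edge of the white soldering fixture hold the circuit board down, but two of them have been left swung aside. With a fingertip, push each of those two round on its screw until it points straight in over the board, square to the edge, like the clip that is already in place. Just push, with nothing lifted; do not lean hard on the board, and leave the clip already in place, the cover plate and the other things on the bench where they are.

Things in the scene. Friction and masses are not known exactly. Their poses are not given: they have to be found in the camera images.
- fixture: board carrier fixed to the bench: white frame 270 (x) x 380 (y), flat top 30 above its origin, which is the centre of the underside. Its +x points from the clip edge (long side nearest the robot) across the board. The three clip screws stand on that edge's 40 wide rim, in a row 115 from the origin towards -x, at y about -135, 0, +135, in any order
- board: green circuit board 197 x 317 x 3 lying in the frame's recess, its top flush with the frame's top. Origin at the centre of its underside. Loose, kept in place by the recess.
- cover: loose dark steel plate 120 (x) x 270 (y) x 4 lying on the half of the board away from the clips, with two black mushroom knobs 30 in diameter, 29 high over its underside; origin at the centre of its underside. A bystander; its near edge is at least 80 from the row of clip screws.
- clip_a (a joint): angle of a clip about its upright screw, rad. 0: pointing along the fixture's +x, square across the edge, end over the board; positive: counter-clockwise from above. Limits -2.2, 2.2; no stop or detent at 0. Even friction (about 1 N near its end), no spring: stays where left. The clips are alike; one starts at about 0, the others 0.9 to 1.8 to either side
- clip_a_pivot (a point): point on this clip's screw axis, 13 above the frame's top (mid-height of the clip's arm). The steel screw head above the arm is 20 in diameter, its top 29 above the frame. Fixed; its axes are the fixture's.
- clip_a_tip (a point): middle of the free end face of this clip, a black bar 14 wide, 10 thick, reaching 60 from the screw axis (and 10 behind it). Bar underside 8, top 18 above the frame's top; a foot in the last 10 mm reaches down to 2 above it. Point at mid-thickness, 13 above the frame; its x axis points outward along the bar
- clip_b (a joint): angle of a clip about its upright screw, rad. 0: pointing along the fixture's +x, square across the edge, end over the board; positive: counter-clockwise from above. Limits -2.2, 2.2; no stop or detent at 0. Even friction (about 1 N near its end), no spring: stays where left. The clips are alike; one starts at about 0, the others 0.9 to 1.8 to either side
- clip_b_pivot (a point): point on this clip's screw axis, 13 above the frame's top (mid-height of the clip's arm). The steel screw head above the arm is 20 in diameter, its top 29 above the frame. Fixed; its axes are the fixture's.
- clip_b_tip (a point): middle of the free end face of this clip, a black bar 14 wide, 10 thick, reaching 60 from the screw axis (and 10 behind it). Bar underside 8, top 18 above the frame's top; a foot in the last 10 mm reaches down to 2 above it. Point at mid-thickness, 13 above the frame; its x axis points outward along the bar
- clip_c (a joint): angle of a clip about its upright screw, rad. 0: pointing along the fixture's +x, square across the edge, end over the board; positive: counter-clockwise from above. Limits -2.2, 2.2; no stop or detent at 0. Even friction (about 1 N near its end), no spring: stays where left. The clips are alike; one starts at about 0, the others 0.9 to 1.8 to either side
- clip_c_pivot (a point): point on this clip's screw axis, 13 above the frame's top (mid-height of the clip's arm). The steel screw head above the arm is 20 in diameter, its top 29 above the frame. Fixed; its axes are the fixture's.
- clip_c_tip (a point): middle of the free end face of this clip, a black bar 14 wide, 10 thick, reaching 60 from the screw axis (and 10 behind it). Bar underside 8, top 18 above the frame's top; a foot in the last 10 mm reaches down to 2 above it. Point at mid-thickness, 13 above the frame; its x axis points outward along the bar
- spare_screw: loose steel thumb screw standing head down on the cover plate, head diameter 20, height 26; a bystander. Origin at the centre of its underside.
- flux_jar: small round jar standing on the bench just in front of the fixture's clip edge, diameter 36, height 38; a bystander. Origin at the centre of its underside.
- small_bin: open black bin 100 x 90 x 55 high on the bench to the right of the fixture; a bystander. Origin at the centre of its underside.
- screwdriver: screwdriver 170 long with a black handle lying on the bench to the left of the fixture; a bystander. Origin at the centre of its underside, handle to its -x.
- solder_reel: grey reel 56 in diameter, 40 high, standing on the bench to the left of the fixture; a bystander. Origin at the centre of its underside.

How it is judged:
By the outcome, as a careful person would: the job done as asked, in the order asked, and still so for the second after the job is handed in, with the robot touching nothing.
It also fails if it takes over 51 s, if anything falls off the work surface, if the arm or the gripper's body presses on something with over 40 N, if the wrist force passes 120 N, or if a joint passes its speed limit or range.

## Working session

There is one attempt and no reset: what is moved stays moved. The work goes in short steps, Python scripts to look and compute and a shell command to move; the robot and the scene stay as the last step left them, time stands still between calls to the robot, and variables do not carry over. Pictures are saved under pics/ and viewed, at most 10 in all, crops included, and the job is handed in when it is done.

```bash
mkdir -p pics; cat > h.py <<'E'
import numpy as np, cv2
from workcell import *
def cap(name,tag):
    im,d=get_image(name); cv2.imwrite(f'pics/{tag}.png',im[...,::-1]); np.savez(f'{tag}.npz',im=im,d=d); return im,d
def ray(name,uv,z):
    p=camera_params(name);K=np.array(p['camera_matrix']);T=np.array(p['extrinsics'])
    uv=np.atleast_2d(np.asarray(uv,float)); r=np.c_[uv,np.ones(len(uv))]@np.linalg.inv(K).T@T[:3,:3].T
    o=T[:3,3]; return o+r*((z-o[2])/r[:,2])[:,None]
def pts(name,d):
    p=camera_params(name);K=np.array(p['camera_matrix']);T=np.array(p['extrinsics'])
    v,u=np.indices(d.shape); c=np.stack([u,v,np.ones_like(u)],-1)@np.linalg.inv(K).T*d[...,None]
    return c@T[:3,:3].T+T[:3,3]
def proj(name,P):
    p=camera_params(name);K=np.array(p['camera_matrix']);T=np.linalg.inv(np.array(p['extrinsics']))
    c=(np.atleast_2d(P)@T[:3,:3].T+T[:3,3])@K.T; return c[:,:2]/c[:,2:]
E
python3 - <<'E'
from h import *
for n in('top','side'):
    cap(n,n+'0'); p=camera_params(n); print(np.round(p['camera_matrix'],1).tolist(),np.round(p['extrinsics'],3).tolist())
o=get_obs(); print(o['t'],o['ee_pos'],o['orientation'],o['ft_force'],o['width'])
E
```

```text
[[464.1, 0.0, 267.6], [0.0, 464.1, 212.1], [0.0, 0.0, 1.0]] [[-0.002, -0.982, 0.187, 320.24], [-1.0, 0.006, 0.023, -12.176], [-0.024, -0.187, -0.982, 1233.91], [0.0, 0.0, 0.0, 1.0]]
[[521.4, 0.0, 285.3], [0.0, 521.4, 212.3], [0.0, 0.0, 1.0]] [[-0.704, -0.539, 0.462, -112.981], [-0.71, 0.541, -0.451, 667.801], [-0.007, -0.645, -0.764, 1194.389], [0.0, 0.0, 0.0, 1.0]]
0.1 [ 211.69775131 -587.52941218  221.98542467] [-3.09342801e+00 -5.40206294e-01  3.56894748e-04] [-0.07545456  0.60847585 -0.44972769] 87.83497696604412
```

View pics/top0.png

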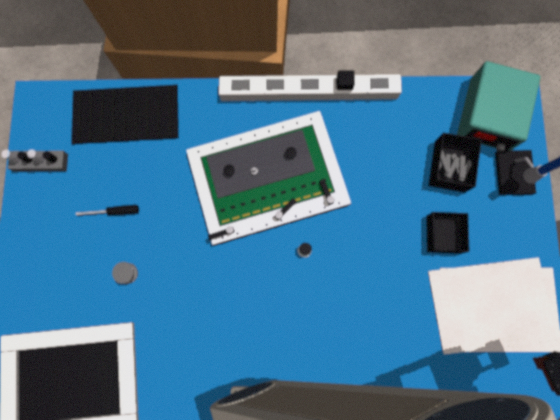

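View pics/side0.png

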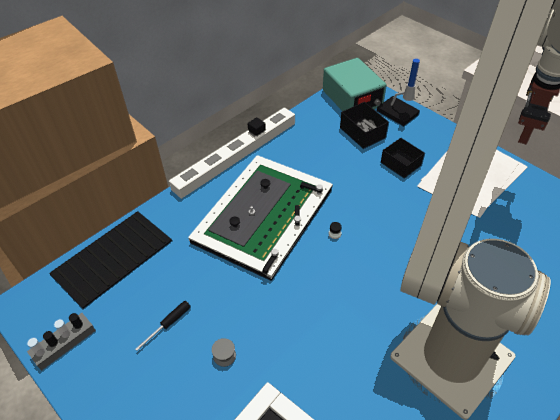

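The top view shows the fixture with its corners near (188,150), (320,112), (350,203) and (213,243). The right clip, with its screw at (329,200), is in place. The middle clip (278,216) is swung towards (295,200), and the left clip (230,233) towards (210,238). The jar is at (305,250).

```bash
cat > fx.py <<'E'
from h import *
def fixture(name,tag):
    f=np.load(f'{tag}.npz'); im,d=f['im'],f['d']; P=pts(name,d)
    hsv=cv2.cvtColor(im,cv2.COLOR_RGB2HSV)
    roi=(P[...,0]>350)&(P[...,0]<800)&(P[...,1]>-200)&(P[...,1]<250)
    w=((hsv[...,1]<60)&(hsv[...,2]>150)&roi&(P[...,2]>18)&(P[...,2]<42)).astype(np.uint8)
    n,l,s,c=cv2.connectedComponentsWithStats(w); k=1+np.argmax(s[1:,4]); w=(l==k)
    z=np.median(P[...,2][w]); u=np.argwhere(w)[:,::-1]
    X=ray(name,u,30)[:,:2]
    r=cv2.minAreaRect(cv2.convexHull(X.astype(np.float32)))
    return z,r
if __name__=='__main__':
    for n in('top','side'):
        z,r=fixture(n,n+'0'); print(n,z,r)
    for n in('top','side'):
        f=np.load(n+'0.npz'); im=f['im']; x,y,w,h=(180,105,180,145) if n=='top' else (180,150,165,130)
        cv2.imwrite(f'pics/{n}0c.png',cv2.resize(im[y:y+h,x:x+w,::-1],None,fx=4.2,fy=4.1,interpolation=cv2.INTER_CUBIC))
E
python3 fx.py
```

```text
top 31.473683941442914 ((648.412841796875, 17.972930908203125), (271.2892761230469, 380.68841552734375), 16.3574275970459)
side 28.006749226834245 ((645.50390625, 18.10858154296875), (269.5278625488281, 380.3613586425781), 16.61995506286621)
```

View pics/top0c.png

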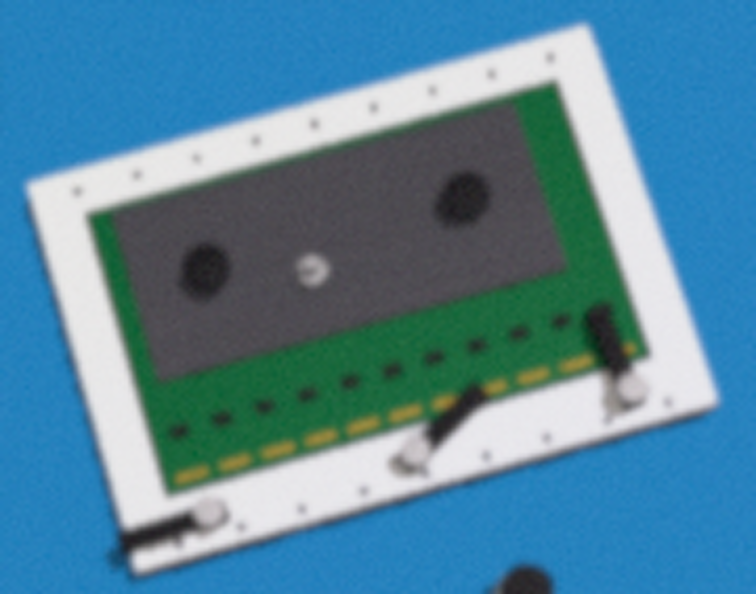

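View pics/side0c.png

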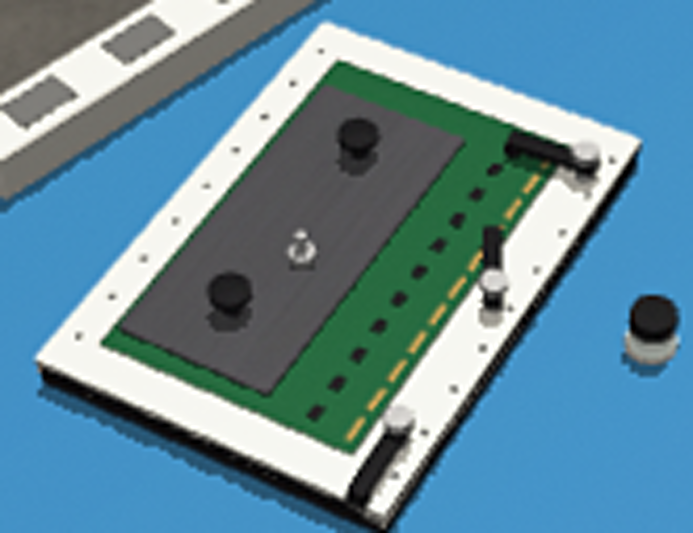

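The crops confirm the layout: the right clip is square, the middle clip is swung about 60° clockwise and the left clip about 90° counter-clockwise. Next I'll measure the screws, the angles and the jar in fixture axes.

```bash
cat > an.py <<'E'
from h import *
import sys
C=np.array([647.,18.]);A=np.radians(16.5)   # fixture centre, heading (mean of two views)
ex=np.array([np.cos(A),np.sin(A)]);ey=np.array([-ex[1],ex[0]])
def clips(name,tag,off=(0,0)):
    im=np.load(f'{tag}.npz')['im']; v,u=np.indices(im.shape[:2])
    X=ray(name,np.c_[u.ravel(),v.ravel()],46)[:,:2]-C-np.array(off)
    L=np.c_[X@ex,X@ey]; g=im.max(2).ravel()
    out={}
    for y in(135,0,-135):
        q=L-[-115,y]; r=np.hypot(*q.T); m=(g<75)&(r<68)
        I=m.reshape(im.shape[:2]).astype(np.uint8)
        n,l,s,c=cv2.connectedComponentsWithStats(I)
        k=1+np.argmax(s[1:,4]); b=q[(l==k).ravel()]
        vx,vy,x0,y0=cv2.fitLine(b.astype(np.float32),cv2.DIST_HUBER,0,.01,.01).ravel()
        if vx*x0+vy*y0<0: vx,vy=-vx,-vy
        t=b@[vx,vy]
        out[y]=(len(b),round(np.degrees(np.arctan2(vy,vx)),1),'mean',np.round(b.mean(0),1).tolist(),'perp',round(float(vx*y0-vy*x0),1),'t',np.round([t.min(),t.max()],0).tolist())
    return out
if __name__=='__main__':
    for n in('top','side'):
        for k,v in clips(n,n+sys.argv[1]).items(): print(n,k,*v)
E
python3 an.py 0
python3 - <<'E'
from an import *
for n,uv,z in(('top',(305,249),38),('side',(336,227),38)):
    q=ray(n,uv,z)[0,:2]-C; print('jar fx',q@ex,q@ey)
from workcell import get_obs
for y in(135,0,-135): print(C-115*ex+y*ey)
p=np.array(get_obs()['ee_pos'])[:2]-C; print('tcp fx',p@ex,p@ey)
from scipy.spatial.transform import Rotation as R
print(R.from_rotvec(get_obs()['orientation']).as_matrix().round(3), 16.5)
for n,uv in (('top',[(180+w/4.2,105+h/4.1) for w,h in((210,510),(415,450),(632,388))]),('side',[(180+w/4.2,150+h/4.1) for w,h in((399,417),(494,280),(586,155))])):
    q=ray(n,uv,59)[:,:2]-C; print(n,(q@ex).round(1),(q@ey).round(1))
E
```

```text
top 135 61 92.9 mean [0.1, 35.4] perp -1.9 t [11.0, 57.0]
top 0 68 -61.4 mean [21.5, -31.0] perp 4.4 t [14.0, 57.0]
top -135 120 -0.9 mean [40.2, 2.0] perp 2.5 t [15.0, 63.0]
side 135 113 91.9 mean [-3.4, 35.5] perp 2.2 t [-4.0, 67.0]
side 0 85 90.0 mean [-31.8, 1.8] perp 31.7 t [-59.0, 59.0]
side -135 149 7.2 mean [31.4, 8.8] perp 3.9 t [-9.0, 60.0]
jar fx -215.6639822442572 -38.37222908487832
jar fx -220.377327496336 -35.20985342382387
[498.39365896 114.77889957]
[536.73573049 -14.66176464]
[ 575.07780203 -144.10242885]
tcp fx -589.3560314075437 -456.96103223045066
[[ 0.941  0.339 -0.   ]
 [ 0.339 -0.941  0.001]
 [ 0.    -0.001 -1.   ]] 16.5
top [-114.  -113.8 -114.5] [ 132.2    1.3 -137.9]
side [-118.6 -117.6 -120. ] [ 135.2    3.7 -131. ]
```

```bash
python3 -m creep '{"delta_pos":[[0,0,0],[0.026,-0.0217,0],[0.026,-0.0217,0],[0.026,-0.0217,0],[0.026,-0.0217,0],[0.026,-0.0217,0],[0.026,-0.0217,0],[0.026,-0.0217,0],[0.026,-0.0217,0],[0.026,-0.0217,0],[0.026,-0.0217,0],[0.026,-0.0217,0],[0.026,-0.0217,0],[0.026,-0.0217,0],[0.026,-0.0217,0],[0.026,-0.0217,0],[0.026,-0.0217,0],[0.026,-0.0217,0],[0.026,-0.0217,0],[0,0,0]],"twist":[[0,0,3.3],[0,0,0],[0,0,0],[0,0,0],[0,0,0],[0,0,0],[0,0,0],[0,0,0],[0,0,0],[0,0,0],[0,0,0],[0,0,0],[0,0,0],[0,0,0],[0,0,0],[0,0,0],[0,0,0],[0,0,0],[0,0,0],[0,0,0]]}' 0
cat > st.py <<'E'
from an import *
from scipy.spatial.transform import Rotation as R
o=get_obs(); p=np.array(o['ee_pos']); q=p[:2]-C; m=R.from_rotvec(o['orientation']).as_matrix()
print('t',o['t'],'rel mid pivot',round(q@ex+115,1),round(q@ey,1),'z',round(p[2],1),'toolx heading',np.degrees(np.arctan2(m[1,0],m[0,0])).round(2),'w',round(o['width'],1),'f',np.round(o['ft_force'],1))
E
python3 st.py
```

```text
t: 1.77
ee_pos: [552.1, -76.4, 222.6]
orientation: [-3.107, -0.457, -0.003]
ft_force: [0.4, 0.6, 0.5]
width: 0.4
grasp_force: 0.0
t 1.7667 rel mid pivot -2.8 -63.6 z 222.6 toolx heading 16.72 w 0.4 f [0.4 0.6 0.5]
```

```bash
python3 -m creep '{"delta_pos":[[0,0,0.02],[0,0,0.03],[0,0,0.03],[0,0,0.03],[0,0,0.03],[0,0,0.02],[0,0,0.01],[0,0,0.005],[0,0,0.005],[0,0,0],[0,0,0]],"twist":[[0,0,0],[0,0,0],[0,0,0],[0,0,0],[0,0,0],[0,0,0],[0,0,0],[0,0,0],[0,0,0],[0,0,0],[0,0,0]]}'
python3 st.py; python3 - <<'E'
from h import *
im,_=cap('side','side1'); cap('top','top1')
cv2.imwrite('pics/side1c.png',cv2.resize(im[120:290,180:380,::-1],None,fx=3.5,fy=3.5,interpolation=cv2.INTER_CUBIC))
E
```

```text
t: 2.68
ee_pos: [550.2, -80.7, 43.6]
orientation: [3.109, 0.451, 0.002]
ft_force: [-0.0, -0.3, -0.0]
width: 0.3
grasp_force: 0.0
t 2.6833 rel mid pivot -5.8 -67.1 z 43.6 toolx heading 16.51 w 0.3 f [-0.  -0.3 -0. ]
```

View pics/side1c.png

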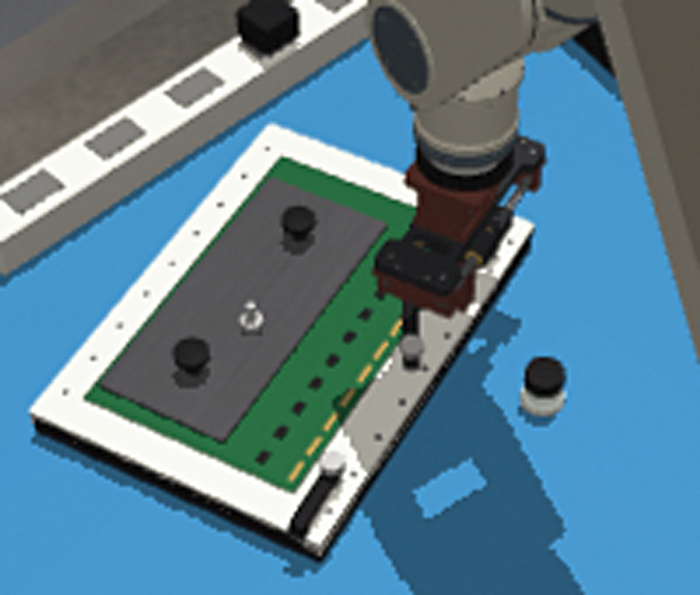

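The side view shows the shut gripper down beside the middle clip on its far side (screw at about crop (410,350)), clear of the clip, jar and cover. Next I'll push it round and stop just short.

```bash
python3 -m creep '{"delta_pos":[[0,0,0.002],[0.004,-0.0036,0],[0.004,-0.0036,0],[0.004,-0.0036,0],[0.004,-0.0036,0],[0.004,-0.0036,0],[0.004,-0.0036,0],[0.004,-0.0036,0],[0.004,-0.0036,0],[0.004,-0.0036,0],[0.004,-0.0036,0],[0.004,-0.0036,0],[0.004,-0.0036,0],[0,0,0],[0,0,0],[0,0,0]],"twist":[[0,0,0],[0,0,0],[0,0,0],[0,0,0],[0,0,0],[0,0,0],[0,0,0],[0,0,0],[0,0,0],[0,0,0],[0,0,0],[0,0,0],[0,0,0],[0,0,0],[0,0,0],[0,0,0]]}'
python3 st.py; python3 - <<'E'
from h import *
im,_=cap('side','side2'); a,_=cap('top','top2')
f=lambda i:cv2.resize(i,(400,340),interpolation=cv2.INTER_CUBIC)
cv2.imwrite('pics/c2.png',np.hstack([f(im[150:270,200:340,::-1]),f(a[140:250,190:330,::-1])]))
E
```

```text
t: 4.12
ee_pos: [583.3, -25.3, 40.7]
orientation: [-3.109, -0.451, -0.0]
ft_force: [-0.3, -0.2, 0.1]
width: 0.3
grasp_force: 0.0
t 4.1167 rel mid pivot 41.6 -23.5 z 40.7 toolx heading 16.52 w 0.3 f [-0.3 -0.2  0.1]
```

View pics/c2.png

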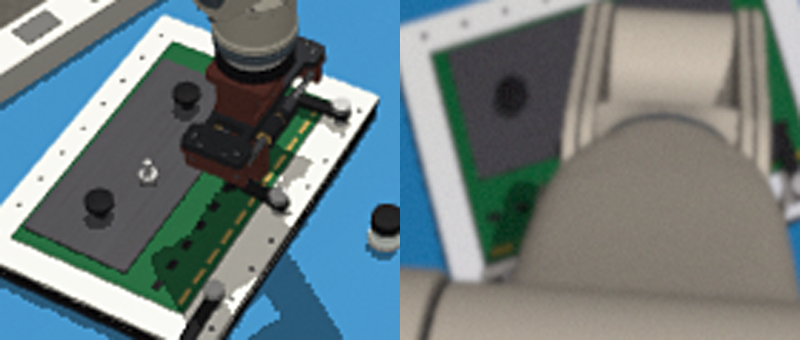

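```bash
python3 - <<'E'
from an import *
uv=lambda x,y:(200+x/2.857,150+y/2.833)
for z,a in((46,uv(272,200)),(46,uv(248,180)),(46,uv(335,110)),(46,uv(302,98))):
    q=ray('side',a,z)[0,:2]-C; print(np.round([q@ex+115,q@ey],1))
im=np.load('side2.npz')['im']
cv2.imwrite('pics/s2.png',cv2.resize(im[180:240,250:330,::-1],None,fx=9,fy=9,interpolation=cv2.INTER_CUBIC))
E
```

```text
[4.3 4.9]
[37.9 -6.8]
[   4.  -135.1]
[  42.4 -134.1]
```

View pics/s2.png

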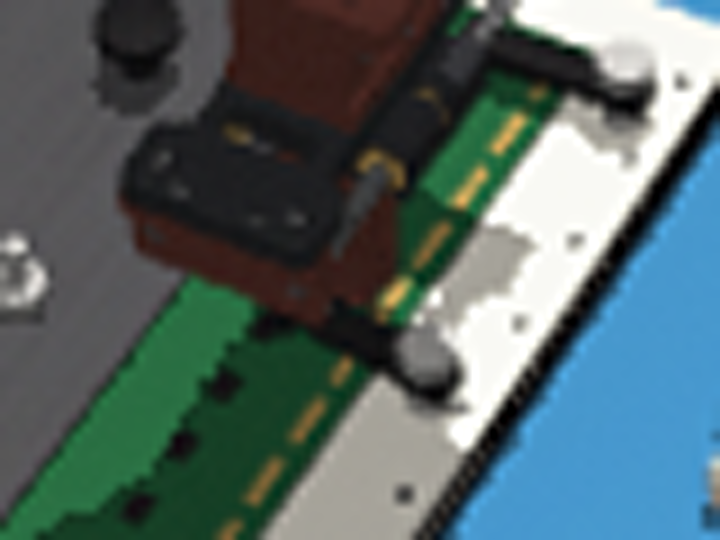

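The side crop shows the middle clip still about 10–15° short, running from the screw at (425,355) to (330,310), so the fingertip is thinner than I assumed. I'll push a bit further, then back off to measure.

```bash
python3 -m creep '{"delta_pos":[[0.001,-0.002,0],[0.001,-0.002,0],[0,-0.002,0],[0,0,0],[0,0,0],[0,0.005,0],[0,0.015,0],[0,0.02,0],[0,0.02,-0.02],[0,0.02,-0.03],[0,0.02,-0.03],[0,0.02,-0.03],[0,0,-0.01],[0,0,0]],"twist":[[0,0,0],[0,0,0],[0,0,0],[0,0,0],[0,0,0],[0,0,0],[0,0,0],[0,0,0],[0,0,0],[0,0,0],[0,0,0],[0,0,0],[0,0,0],[0,0,0]]}'
python3 st.py; cat > look.py <<'E'
from h import *
import sys
t=sys.argv[1]
im,_=cap('side','side'+t); a,_=cap('top','top'+t)
f=lambda i:cv2.resize(i,None,fx=5,fy=5,interpolation=cv2.INTER_CUBIC)
cv2.imwrite(f'pics/c{t}.png',f(im[170:280,230:350,::-1]))
E
python3 look.py 3; python3 an.py 3
```

```text
t: 5.38
ee_pos: [619.6, -136.4, 163.8]
orientation: [3.107, 0.447, 0.009]
ft_force: [0.1, 0.5, -0.5]
width: 0.5
grasp_force: 0.0
t 5.3833 rel mid pivot 44.9 -140.2 z 163.8 toolx heading 16.38 w 0.5 f [ 0.1  0.5 -0.5]Traceback (most recent call last):
  File "an.py", line 22, in <module>
    for k,v in clips(n,n+sys.argv[1]).items(): print(n,k,*v)
               ~~~~~^^^^^^^^^^^^^^^^^
  File "an.py", line 14, in clips
    k=1+np.argmax(s[1:,4]); b=q[(l==k).ravel()]
        ~~~~~~~~~^^^^^^^^^
    return _wrapfunc(a, 'argmax', axis=axis, out=out, **kwds)
    return bound(*args, **kwds)
ValueError: attempt to get argmax of an empty sequence
```

View pics/c3.png

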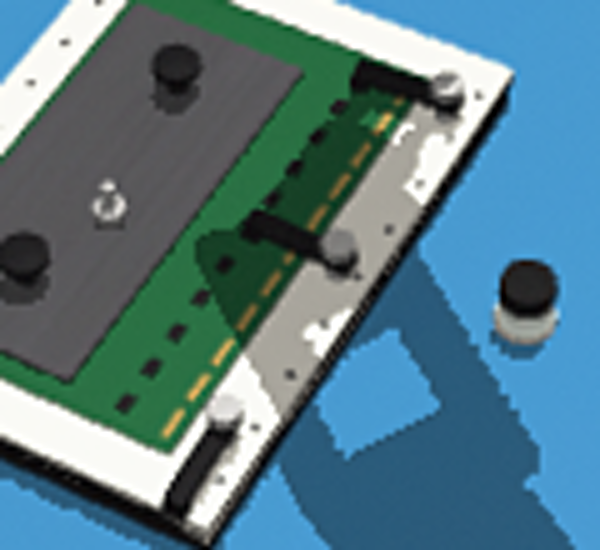

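```bash
sed -i 's/g<75/g<TH/; s/^C=/TH=45\nC=/' an.py; sed -i 's/(r<68)/(r<66)\&(r>12)/; s/for n in(.top.,.side.):/for n in(sys.argv[2:] or ("top","side")):/' an.py
python3 an.py 0; echo; python3 an.py 3 side
python3 - <<'E'
from an import *
for h,t in(((338,243),(252,219)),((447,88),(362,73))):
    a=ray('side',(230+h[0]/5,170+h[1]/5),59)[0,:2]-C;b=ray('side',(230+t[0]/5,170+t[1]/5),48)[0,:2]-C
    d=b-a; print(a@ex+115,a@ey,d@ex,d@ey,np.degrees(np.arctan2(d@ey,d@ex)))
E
```

```text
top 135 16 91.2 mean [0.2, 41.6] perp -1.1 t [29.0, 53.0]
top 0 25 -61.1 mean [20.9, -29.5] perp 4.2 t [18.0, 55.0]
top -135 59 2.6 mean [39.9, 2.2] perp 0.5 t [21.0, 58.0]
side 135 84 92.9 mean [-3.3, 38.9] perp 1.3 t [11.0, 66.0]
side 0 56 -90.0 mean [-31.4, 0.7] perp -31.7 t [-57.0, 59.0]
side -135 82 11.2 mean [36.8, 3.8] perp -3.4 t [12.0, 58.0]

side 135 84 92.9 mean [-3.3, 38.9] perp 1.3 t [11.0, 66.0]
side 0 100 -8.3 mean [37.5, 2.5] perp 8.4 t [8.0, 58.0]
side -135 82 13.1 mean [36.8, 3.6] perp -5.0 t [12.0, 58.0]
-3.121330176189616 4.702841131757751 55.925201552860436 -0.383582207421739 -0.39297662492556
-4.316951410620902 -131.5603489756009 54.639637655813814 3.864692827355377 4.045825400592238
```

```bash
python3 -m creep '{"delta_pos":[[-0.008,-0.0322,0],[-0.008,-0.0322,0],[-0.008,-0.0322,0],[-0.008,-0.0322,0],[-0.008,-0.0322,0],[-0.008,-0.0322,0],[-0.008,-0.0322,0],[-0.008,-0.0322,0],[-0.008,-0.0322,0],[-0.008,-0.0322,0],[0,0,0],[0,0,0.02],[0,0,0.025],[0,0,0.025],[0,0,0.025],[0,0,0.01],[0,0,0],[0,0,0]],"twist":[[0,0,0],[0,0,0],[0,0,0],[0,0,0],[0,0,0],[0,0,0],[0,0,0],[0,0,0],[0,0,0],[0,0,0],[0,0,0],[0,0,0],[0,0,0],[0,0,0],[0,0,0],[0,0,0],[0,0,0],[0,0,0]]}'
python3 st.py
```

```text
t: 6.98
ee_pos: [448.4, 151.6, 54.9]
orientation: [3.109, 0.452, -0.004]
ft_force: [0.8, -0.4, 0.9]
width: 0.8
grasp_force: 0.0
t 6.9833 rel mid pivot -37.5 184.5 z 54.9 toolx heading 16.53 w 0.8 f [ 0.8 -0.4  0.9]
```

```bash
python3 -m creep '{"delta_pos":[[0,0,0.008],[0,0,0.005],[0,0,0],[0.004,-0.0002,0],[0.004,-0.0002,0],[0.004,-0.0002,0],[0.004,-0.0002,0],[0.004,-0.0002,0],[0.004,-0.0002,0],[0.004,-0.0002,0],[0.004,-0.0002,0],[0.004,-0.0002,0],[0.004,-0.0002,0],[0.004,-0.0002,0],[0.004,-0.0002,0],[0.004,-0.0002,0],[0.004,-0.0002,0],[0,0,0],[0,0,0]],"twist":[[0,0,0],[0,0,0],[0,0,0],[0,0,0],[0,0,0],[0,0,0],[0,0,0],[0,0,0],[0,0,0],[0,0,0],[0,0,0],[0,0,0],[0,0,0],[0,0,0],[0,0,0],[0,0,0],[0,0,0],[0,0,0],[0,0,0]]}'
python3 st.py
```

```text
t: 8.57
ee_pos: [502.8, 170.6, 42.8]
orientation: [-3.109, -0.451, -0.001]
ft_force: [-0.5, -0.1, -1.1]
width: 0.6
grasp_force: 0.0
t 8.5667 rel mid pivot 20.1 187.3 z 42.8 toolx heading 16.51 w 0.6 f [-0.5 -0.1 -1.1]
```

```bash
python3 -m creep '{"delta_pos":[[0.001,-0.004,0],[0.002,-0.004,0],[0.003,-0.0033,0],[0.003,-0.0033,0],[0.003,-0.0033,0],[0.003,-0.0033,0],[0.003,-0.0033,0],[0.003,-0.0033,0],[0.003,-0.0033,0],[0,0,0],[0,0,0]],"twist":[[0,0,0],[0,0,0],[0,0,0],[0,0,0],[0,0,0],[0,0,0],[0,0,0],[0,0,0],[0,0,0],[0,0,0],[0,0,0]]}'
python3 st.py;  python3 -m creep '{"delta_pos":[[0,0,0]],"twist":[[0,0,0]]}' >/dev/null; python3 st.py
```

```text
t: 9.48
ee_pos: [516.5, 207.3, 42.6]
orientation: [3.109, 0.452, -0.0]
ft_force: [0.3, -1.1, -0.4]
width: 0.6
grasp_force: 0.0
t 9.4833 rel mid pivot 43.6 218.6 z 42.6 toolx heading 16.53 w 0.6 f [ 0.3 -1.1 -0.4]
t 9.5667 rel mid pivot 43.3 218.3 z 42.6 toolx heading 16.52 w 0.2 f [-0.   0.4 -0.2]
```

I had the tool's y sign reversed: +y of the tool is −y of the fixture, so the finger slid outward off the clip, touching nothing else. I'll bring it back round behind the clip and push the right way.

```bash
python3 -m creep '{"delta_pos":[[-0.014,0,0],[-0.014,0,0],[0,0.0125,0],[0,0.0125,0],[0,0,0],[0.0025,0.0034,0],[0.0025,0.0034,0],[0.0025,0.0034,0],[0.0025,0.0034,0],[0.0025,0.0034,0],[0.0025,0.0034,0],[0.0025,0.0034,0],[0.0025,0.0034,0],[0.0025,0.0034,0],[0.0025,0.0034,0],[0.0025,0.0034,0],[0.0025,0.0034,0],[0,0,0],[0,0,0]],"twist":[[0,0,0],[0,0,0],[0,0,0],[0,0,0],[0,0,0],[0,0,0],[0,0,0],[0,0,0],[0,0,0],[0,0,0],[0,0,0],[0,0,0],[0,0,0],[0,0,0],[0,0,0],[0,0,0],[0,0,0],[0,0,0],[0,0,0]]}'
python3 st.py
```

```text
t: 11.15
ee_pos: [537.5, 144.4, 42.7]
orientation: [3.109, 0.451, 0.001]
ft_force: [0.4, 0.2, 0.5]
width: 0.3
grasp_force: 0.0
t 11.15 rel mid pivot 45.9 152.3 z 42.7 toolx heading 16.49 w 0.3 f [0.4 0.2 0.5]
```

```bash
python3 -m creep '{"delta_pos":[[0,-0.01,0],[0,-0.015,0],[0,0,-0.03],[0,0,-0.035],[0,0,-0.035],[0,0,-0.035],[-0.006,0.04,0],[-0.006,0.04,0],[-0.006,0.04,0],[-0.006,0.04,0],[-0.006,0.04,0],[-0.006,0.04,0],[-0.006,0.04,0],[-0.006,0.04,0],[-0.006,0.04,0],[-0.006,0.04,0],[-0.006,0.04,0],[-0.006,0.04,0],[-0.006,0.04,0],[0,0,0]],"twist":[[0,0,0],[0,0,0],[0,0,0],[0,0,0],[0,0,0],[0,0,0],[0,0,0],[0,0,0],[0,0,0],[0,0,0],[0,0,0],[0,0,0],[0,0,0],[0,0,0],[0,0,0],[0,0,0],[0,0,0],[0,0,0],[0,0,0],[0,0,0]]}'
python3 st.py; cat > look.py <<'E'
from h import *
import sys
t=sys.argv[1]
for n in('top','side'):
    fr=[get_image(n)[0].astype(float) for _ in range(4)]
    np.savez(f'{n}{t}.npz',im=np.mean(fr,0).round().astype(np.uint8))
a=np.load(f'top{t}.npz')['im'];s=np.load(f'side{t}.npz')['im']
f=lambda i:cv2.resize(i[...,::-1],(800,300),interpolation=cv2.INTER_CUBIC)
cv2.imwrite(f'pics/c{t}.png',np.vstack([f(a[180:240,200:360]),f(s[180:270,225:345][:,:])]) if 0 else np.hstack([cv2.resize(a[170:250,200:350,::-1],(450,240),interpolation=cv2.INTER_CUBIC),cv2.resize(s[175:285,235:345,::-1],(350,350),interpolation=cv2.INTER_CUBIC)[:240]]) if 0 else cv2.resize(a[170:248,200:350,::-1],(800,416),interpolation=cv2.INTER_CUBIC))
E
python3 look.py 4; python3 an.py 4; python3 st.py
```

```text
t: 12.82
ee_pos: [603.8, -358.3, 177.8]
orientation: [3.106, 0.444, 0.003]
ft_force: [0.2, 0.6, -0.1]
width: 0.6
grasp_force: 0.0
t 12.8167 rel mid pivot -33.3 -348.5 z 177.8 toolx heading 16.28 w 0.6 f [ 0.2  0.6 -0.1]
top 135 63 5.8 mean [41.3, 2.0] perp -2.3 t [21.0, 60.0]
top 0 63 -3.0 mean [40.2, 2.4] perp 4.4 t [20.0, 59.0]
top -135 73 0.5 mean [40.5, 1.8] perp 1.2 t [20.0, 60.0]
side 135 89 4.5 mean [36.4, 4.6] perp 1.8 t [12.0, 58.0]
side 0 82 -2.5 mean [35.5, 4.9] perp 6.4 t [9.0, 58.0]
side -135 81 12.9 mean [37.1, 3.7] perp -4.8 t [12.0, 58.0]
t 13.2167 rel mid pivot -31.7 -340.9 z 177.9 toolx heading 16.61 w 0.6 f [-0.2  0.1 -0.1]
```

View pics/c4.png

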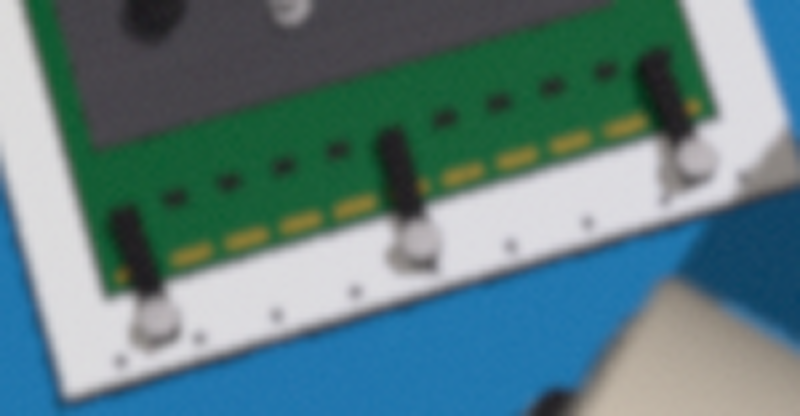

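The top view shows all three clips pointing in over the board: left tip (125,213), middle (392,135), right (653,57). The left clip looks a few degrees short, and the middle may be slightly short the other way. I'll measure the centrelines slice by slice.

```bash
cat > sl.py <<'E'
from an import *
def run(tag,name):
    im=np.load(f'{name}{tag}.npz')['im'].astype(np.float32)
    for y in(135,0,-135):
        x,p=np.meshgrid(np.arange(18,60,2.),np.arange(-16,19,.5),indexing='ij')
        w=C+(x.ravel()-115)[:,None]*ex+(p.ravel()+y)[:,None]*ey
        uv=proj(name,np.c_[w,np.full(len(w),48.)]).astype(np.float32).reshape(x.shape+(2,))
        s=cv2.remap(im,uv[...,0],uv[...,1],cv2.INTER_CUBIC).max(2)
        bg=np.percentile(s,60,axis=1,keepdims=True); k=np.clip(bg-25-s,0,None)
        c=(k*p).sum(1)/k.sum(1); wd=(k>8).sum(1)*.5; g=(x[:,0]>=22)&(x[:,0]<=54)
        f=np.polyfit(x[g,0],c[g],1); h=(x[:,0]>=20)&(x[:,0]<=44); f2=np.polyfit(x[h,0],c[h],1)
        print(name,y,'ang %.1f near-ang %.1f  y(0) %.1f y(40) %.1f'%(*np.degrees(np.arctan([f[0],f2[0]])),f[1],np.polyval(f,40)),c.round(1)[::2],wd[::4])
for n in('top','side'): run('4',n)
E
python3 sl.py
```

```text
top 135 ang 4.8 near-ang 5.2  y(0) -1.5 y(40) 1.8 [0.  0.2 0.8 0.5 1.4 1.8 2.  2.7 2.9 2.4 2.3] [16.5 14.  12.5 13.  13.  12. ]
top 0 ang -2.6 near-ang -2.7  y(0) 4.3 y(40) 2.5 [3.  2.8 3.4 3.6 2.6 2.3 2.1 2.2 2.2 1.9 1.1] [16.  13.  13.5 12.5 12.5 11.5]
top -135 ang 3.9 near-ang 4.7  y(0) -0.0 y(40) 2.7 [0.4 0.8 2.  2.3 2.4 2.2 3.  3.  3.9 3.  0.7] [16.  14.  12.5  4.5 12.  11. ]
side 135 ang nan near-ang 13.5  y(0) nan y(40) nan [ 6.9  3.7  7.3  9.   9.2  7.7 10.3 12.7 15.3  nan  2.9] [ 7.5  5.5  5.   1.   0.  12.5]
side 0 ang nan near-ang 8.7  y(0) nan y(40) nan [10.   6.1  7.5 10.   8.4  9.3 10.3 12.1  nan 10.3  3.2] [ 6.5 16.   6.   0.5  0.   8. ]
side -135 ang nan near-ang nan  y(0) nan y(40) nan [ 9.1  2.8  7.9  8.5 10.4 10.6  nan 13.1  nan 13.7 -0.5] [ 3.5  5.   2.   0.   0.  10. ]sl.py:10: RuntimeWarning: invalid value encountered in divide
  c=(k*p).sum(1)/k.sum(1); wd=(k>8).sum(1)*.5; g=(x[:,0]>=22)&(x[:,0]<=54)
```

```bash
cat > sl.py <<'E'
from an import *
import sys
def run(tag,name,T):
    im=np.load(f'{name}{tag}.npz')['im'].astype(np.float32)
    for y in(135,0,-135):
        x,p=np.meshgrid(np.arange(20,56,1.),np.arange(-14,20,.25),indexing='ij')
        w=C+(x.ravel()-115)[:,None]*ex+(p.ravel()+y)[:,None]*ey
        uv=proj(name,np.c_[w,np.full(len(w),48. if name=='top' else 43)]).astype(np.float32).reshape(x.shape+(2,))
        s=cv2.remap(im,uv[...,0],uv[...,1],cv2.INTER_LINEAR)[...,1]
        n,l,st,_=cv2.connectedComponentsWithStats((s<T).astype(np.uint8)); m=(l==1+np.argmax(st[1:,4]))
        k=np.where(m,T-s,0); ok=m.sum(1)>12
        lo=np.array([p[i][m[i]].min() for i in np.where(ok)[0]]);hi=np.array([p[i][m[i]].max() for i in np.where(ok)[0]]); X=x[ok,0]
        c=(k*p).sum(1)[ok]/k.sum(1)[ok]; g=(X>=24)&(X<=52)
        a=[round(float(np.degrees(np.arctan(np.polyfit(X[g],q[g],1)[0]))),1) for q in(c,lo,hi)]
        print(name,y,'ang c/lo/hi',a,'y40 %.1f'%np.interp(40,X,c),'w',(hi-lo)[::6].round(1))
if __name__=='__main__':
    if len(sys.argv)>2:
        for n in('top','side'):
            np.savez(f'{n}{sys.argv[1]}.npz',im=np.mean([get_image(n)[0].astype(float) for _ in range(int(sys.argv[2]))],0))
    for n in('top','side'):
        for T in(55,70): print(T); run(sys.argv[1],n,T)
E
python3 sl.py 5 12; python3 st.py
```

```text
55
top 135 ang c/lo/hi [4.8, 3.5, 6.7] y40 1.9 w [ 9.  13.5 13.5 14.  14.  14.5]
top 0 ang c/lo/hi [-2.6, -4.3, -2.7] y40 2.3 w [ 9.5 13.5 14.2 14.2 14.2 14.2]
top -135 ang c/lo/hi [3.5, 1.0, 5.4] y40 2.5 w [10.5 14.8 15.2 16.5 16.5 16.2]
70
top 135 ang c/lo/hi [5.1, 3.5, 7.5] y40 1.9 w [11.2 16.5 17.  17.5 17.8 18. ]
top 0 ang c/lo/hi [-3.3, -5.2, -3.6] y40 2.3 w [12.  17.5 18.  17.8 18.  18. ]
top -135 ang c/lo/hi [3.4, 0.5, 5.8] y40 2.7 w [13.5 18.2 18.5 20.8 20.5 20. ]
55
side 135 ang c/lo/hi [11.4, 2.3, 18.7] y40 3.1 w [18.2 16.8 18.2 17.8 22.5 25.8]
side 0 ang c/lo/hi [5.3, -3.1, 12.1] y40 2.3 w [19.8 17.8 19.5 19.5 23.5 24.5]
side -135 ang c/lo/hi [12.8, 3.0, 19.6] y40 2.1 w [20.8 20.2 21.5 21.5 27.  27.5]
70
side 135 ang c/lo/hi [9.4, -5.7, 15.7] y40 3.2 w [28.2 18.5 26.5 25.2 26.8 33.8]
side 0 ang c/lo/hi [4.4, -3.5, 1.8] y40 2.8 w [27.  26.8 27.  27.  27.  27.8]
side -135 ang c/lo/hi [11.1, 1.8, 0.0] y40 2.6 w [30.5 29.2 30.5 29.  29.8 29.2]
t 14.4167 rel mid pivot -32.3 -342.5 z 177.7 toolx heading 16.51 w 0.4 f [ 0.1 -0.2 -0.7]
```

Top view gives left +4.8°, middle −2.8°, right +3.4°, and the side view agrees on their relative order. I'll nudge both clips about 3.5°, starting with the middle one.

```bash
python3 -m creep '{"delta_pos":[[0.0077,-0.02975,0],[0.0077,-0.02975,0],[0.0077,-0.02975,0],[0.0077,-0.02975,0],[0.0077,-0.02975,0],[0.0077,-0.02975,0],[0.0077,-0.02975,0],[0.0077,-0.02975,0],[0.0077,-0.02975,0],[0.0077,-0.02975,0],[0,0,0],[0,0,0.03],[0,0,0.03],[0,0,0.03],[0,0,0.03],[0,0,0.015],[0,0,0],[0,0,0],[0,0,0]],"twist":[[0,0,0],[0,0,0],[0,0,0],[0,0,0],[0,0,0],[0,0,0],[0,0,0],[0,0,0],[0,0,0],[0,0,0],[0,0,0],[0,0,0],[0,0,0],[0,0,0],[0,0,0],[0,0,0],[0,0,0],[0,0,0],[0,0,0]]}'
python3 st.py
```

```text
t: 16.0
ee_pos: [593.2, -45.5, 43.8]
orientation: [3.109, 0.451, 0.003]
ft_force: [0.4, 0.7, -0.3]
width: 0.4
grasp_force: 0.0
t 16.0 rel mid pivot 45.4 -45.6 z 43.8 toolx heading 16.49 w 0.4 f [ 0.4  0.7 -0.3]
```

```bash
python3 -m creep '{"delta_pos":[[0,-0.008,0.001],[0,-0.008,0],[0,-0.006,0],[0,-0.003,0],[0,-0.002,0],[0,-0.002,0],[0,-0.0014,0],[0,-0.001,0],[0,0,0],[0,0,0],[0,0,0]],"twist":[[0,0,0],[0,0,0],[0,0,0],[0,0,0],[0,0,0],[0,0,0],[0,0,0],[0,0,0],[0,0,0],[0,0,0],[0,0,0]]}'
python3 st.py
python3 -m creep '{"delta_pos":[[0,0.008,0],[0,0.015,0],[0,0,-0.03],[0,0,-0.04],[0,0,-0.04],[0,0,0],[0,-0.036,0],[0,-0.036,0],[0,-0.036,0],[0,-0.036,0],[0,-0.036,0],[0,-0.036,0],[0,0,0],[0,0,0],[0,0,0]],"twist":[[0,0,0],[0,0,0],[0,0,0],[0,0,0],[0,0,0],[0,0,0],[0,0,0],[0,0,0],[0,0,0],[0,0,0],[0,0,0],[0,0,0],[0,0,0],[0,0,0],[0,0,0]]}'
python3 st.py
```

```text
t: 16.92
ee_pos: [583.3, -15.1, 41.6]
orientation: [-3.109, -0.451, 0.0]
ft_force: [0.9, -0.4, 0.7]
width: 0.7
grasp_force: 0.4
t 16.9167 rel mid pivot 44.5 -13.7 z 41.6 toolx heading 16.5 w 0.7 f [ 0.9 -0.4  0.7]
t: 18.17
ee_pos: [528.9, 169.2, 151.5]
orientation: [3.109, 0.451, -0.0]
ft_force: [0.1, 0.6, -0.2]
width: 0.6
grasp_force: 0.0
t 18.1667 rel mid pivot 44.7 178.5 z 151.5 toolx heading 16.52 w 0.6 f [ 0.1  0.6 -0.2]
```

```bash
python3 -m creep '{"delta_pos":[[0,0,0.03],[0,0,0.03],[0,0,0.03],[0,0,0.0195],[0,0,0],[0,0.006,0],[0,0.006,0],[0,0.006,0],[0,0.004,0],[0,0.0025,0],[0,0.002,0],[0,0.002,0],[0,0.001,0],[0,0,0],[0,0,0],[0,0,0]],"twist":[[0,0,0],[0,0,0],[0,0,0],[0,0,0],[0,0,0],[0,0,0],[0,0,0],[0,0,0],[0,0,0],[0,0,0],[0,0,0],[0,0,0],[0,0,0],[0,0,0],[0,0,0],[0,0,0]]}'
python3 st.py
python3 -m creep '{"delta_pos":[[0,-0.008,0],[0,-0.015,0],[0,0,-0.03],[0,0,-0.04],[0,0,-0.04],[0,0,-0.03],[-0.006,0.04,0],[-0.006,0.04,0],[-0.006,0.04,0],[-0.006,0.04,0],[-0.006,0.04,0],[-0.006,0.04,0],[-0.006,0.04,0],[-0.006,0.04,0],[-0.006,0.04,0],[-0.006,0.04,0],[-0.006,0.04,0],[-0.006,0.04,0],[-0.006,0.04,0],[0,0,0]],"twist":[[0,0,0],[0,0,0],[0,0,0],[0,0,0],[0,0,0],[0,0,0],[0,0,0],[0,0,0],[0,0,0],[0,0,0],[0,0,0],[0,0,0],[0,0,0],[0,0,0],[0,0,0],[0,0,0],[0,0,0],[0,0,0],[0,0,0],[0,0,0]]}' >/dev/null
python3 sl.py 6 12; python3 st.py
```

```text
t: 19.5
ee_pos: [536.6, 141.9, 42.1]
orientation: [3.109, 0.452, -0.001]
ft_force: [0.5, 1.8, 0.2]
width: 0.8
grasp_force: 0.0
t 19.5 rel mid pivot 44.4 150.1 z 42.1 toolx heading 16.53 w 0.8 f [0.5 1.8 0.2]
55
top 135 ang c/lo/hi [2.1, 0.7, 3.9] y40 0.6 w [ 9.2 13.  13.2 14.  13.2 14.5]
top 0 ang c/lo/hi [2.6, -0.0, 5.0] y40 5.8 w [10.  13.8 13.  13.5 15.  15.2]
top -135 ang c/lo/hi [3.5, 0.9, 5.4] y40 2.5 w [10.5 14.5 15.2 16.5 16.5 16.2]
70
top 135 ang c/lo/hi [2.3, 0.5, 4.5] y40 0.6 w [11.5 16.2 16.8 18.  17.  18.2]
top 0 ang c/lo/hi [2.6, -1.0, 6.1] y40 5.9 w [13.2 17.2 16.2 17.5 19.  19.5]
top -135 ang c/lo/hi [3.3, 0.2, 5.8] y40 2.7 w [13.5 17.8 18.5 20.8 20.5 19.8]
55
side 135 ang c/lo/hi [7.0, -5.7, 17.3] y40 1.6 w [18.2 16.8 18.5 18.2 20.2 28.2]
side 0 ang c/lo/hi [12.0, 3.3, 15.7] y40 6.7 w [20.2 17.8 19.  20.5 22.8 23. ]
side -135 ang c/lo/hi [12.7, 2.9, 19.4] y40 2.1 w [20.8 20.2 21.5 21.8 27.  27.5]
70
side 135 ang c/lo/hi [6.6, -6.0, 16.5] y40 2.1 w [25.2 18.5 26.  26.8 26.8 32.8]
side 0 ang c/lo/hi [10.4, 3.1, 4.7] y40 6.8 w [26.  25.8 24.5 25.  23.8 24.2]
side -135 ang c/lo/hi [11.0, 2.0, -0.1] y40 2.6 w [30.5 29.5 30.5 29.  29.8 29.2]
t 22.3667 rel mid pivot -33.4 -347.1 z 182.2 toolx heading 16.51 w 0.2 f [ 0.1  0.3 -0.2]
```

The two swung clips now read 2.1° (left) and 2.6° (middle), against 3.5° for the clip already in place, which hasn't moved. The arm is clear of everything, so I'm handing the job in.

```bash
python3 -c "
from workcell import close_job; print(close_job())"
```

```text
the job is handed in; nothing more can be done
None
```

The job is handed in: both swung clips now point in over the board within about 2–3° of square, the third clip hasn't moved, and nothing else was touched (22.4 s of the 51 s used).

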